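# Show where the finished bridge belongs

## Robot

A 7-joint arm with a two-finger parallel gripper is mounted at the origin on the work surface. World frame = base frame: x ahead of the robot, y to its left, z up, the work surface at z = 0. Lengths are in mm, angles in rad, forces in N, time in s.
With the tool pointing down it reaches from about 350 to 775 mm from the base axis. Payload 3.1 kg.
Tool frame: the origin (TCP) lies on the centre line of the jaws, within the pads' length; the fingertips stand 25 mm ahead of it and the grasp point (between the pads) lies 6 mm ahead of it (r.finger_overhang is the distance from the TCP to the fingertips, in mm); z points along the fingers, y is the direction in which the jaws open and shut (so a half turn about z gives the same grasp; the last joint's range is limited). The gripper opens to 85 mm and grips with 20 to 120 N. Pads are 22 mm wide; open, the fingers measure 114 mm over their backs; the gripper's body (76 mm by 85 mm) begins 54 mm behind the grasp point. The pads swing forward as they close: fully open they stand 13 mm farther back than shut.
Start: joints at [1.08, 0.311, 0.014, 1.512, -0.004, 1.319, -0.027], TCP at [238.67, -495.533, 256.304] pointing down, gripper open.
Joint ranges: [-2.7, 2.7], [-0.3, 1.91], [-1.27, 1.3], [0.12, 2.57], [-1.44, 4.58], [0.2, 2.03], [-3.05, 3.05]. Speed limits (rad/s): [2.79, 2.79, 3.14, 3.14, 3.14, 3.14, 3.14].

## Interface

Orientations are given as a unit quaternion [w, x, y, z].
In Python, from plant import r gives the robot as it stands.
- The arm moves only by the tool apply_moves, never from a script. Its argument "steps" is a list of rows, each an object with "travel": the shift along the tool's x, y, z scaled (see below), a list of three; "turn": the turn about the tool's z scaled (see below). A call has 1 to 12 rows; each row is the pose to reach, as a shift and turn from the pose measured when the call began, along the tool's axes at that moment; what a row does not reach only later rows make up. The controller multiplies each number of a shift by 20 cm and each number of a turn by 45 degrees. A row lasts 1/12 s, in which the tool goes at most 41.7 mm and 7.16 degrees, less where a joint would pass 70% of its speed; a pose out of reach is approached as far as the arm can. A call with a number of a shift or a turn outside -1 to 1 is refused whole. A call with a gripper value outside its range is refused whole. "fingers" is the finger opening in mm, from 0 to 85.4, set as the call begins (left out, the last holds). The fingers move at their own pace and stop on an object; "force" is the grip in N (left out, the last holds). Time passes only in rows, so rows that repeat a pose let the fingers close. It gives the time, the measured TCP pose, the force and the opening at its end, in the units of the state.
- r.observe(): the state, without advancing time (a new reading comes with each control period).
- r.read_camera(name): name is "side" or "top" or "wrist"; returns a dict with "image" (400x640x3 uint8, red, green, blue), "intrinsics" (3x3 intrinsics, pixels), "extrinsics" (4x4, takes a point from world to camera coordinates). Camera axes: x right, y down, z forward; pixel columns grow to the right and rows downward; lengths in mm; the calibration is good to about 2 mm. A picture is of the moment at which its call begins. There is no depth.
- r.sign_off(): hands the job in, once; it reports no verdict.
Trained networks look in a picture, given as the dict that the camera call returned (one of the last four; its "shot" number tells which), for a name from the list of things; names that differ only in an ending like _2 or _b are one class to them, and where a whole thing is asked for, a point or a joint stands for the part that bears it (a point fixed in the world has none). Each returns a list of dicts, best first, with "conf" (0 to 1); they miss things now and then, are a little off and sometimes report something else, mostly with a low value. They report only what shows in the picture. A call takes as long as a camera call. They do not tell look-alikes from the thing itself.
- r.look_for(picture, query): "pixel" ([column, row] in pixels, amid what is visible of it).
- r.silhouettes(picture, query): "pixels" (400x640 bool, what is visible of it) and "pixel" ([column, row] in pixels, amid what is visible of it).
- r.spot_point(picture, query): "pixel" ([column, row] in pixels: a listed point, or the origin of a listed thing).
The state is a dict: "time_s": time; "joints": joint angles; "joint_vel": joint speeds; "joint_torque": joint torques, N m; "tool_pos": TCP position; "eef_rot": TCP orientation; "contact_force": force on the tool from outside, world axes, zero at the start; "torque": the same for the moment, N m; "gripper_width": finger opening in mm.
Only numpy, scipy, OpenCV 4.12 (cv2) and the standard library are available. Lean on these libraries where they do the work, as an engineer would, in place of code of your own. Each camera call takes 0.05 s, during which the arm holds its last target. There are 200 camera calls.

## Task

Show the apprentice where the finished dental bridge belongs. Point, with the fingertips a centimetre or two straight above, at the gap in the horseshoe-shaped model where a molar is missing between two ground-down stumps, and stay there for a good two seconds; then point in the same way at the middle of the bridge, the longest of the three porcelain pieces on the round firing tray, stay there just as long, and finish still pointing at it. Touch nothing and move nothing on the bench.

Things in the scene. Friction and masses are not known exactly. Their poses are not given: they have to be found in the camera images.
- bridge_model: Horseshoe-shaped dental model of blue-grey stone on a D-shaped base (68 by 68 mm, 14 mm thick), loose, 32 mm high. Origin: on its underside, inside the arch; z up, front teeth towards its -x. All teeth stand but on its +y side, near the back, one molar is missing between two short conical stumps, 6 mm high. The other stone models have no such gap.
- gap (a point): The middle of the gap in bridge_model: the place of the missing molar, 11 mm long along the arch and 10 mm across, at the height of the neighbouring chewing surfaces (32 mm above the bench; the gum in the gap lies 12 mm lower). Its z axis is up.
- full_model: Model of the same stone, size and shape as bridge_model but with all fourteen teeth and no gap: not to be pointed at. Loose, 32 mm high; origin on its underside, inside the arch.
- quadrant_model: Smaller curved half-arch model of the same stone, about 50 by 38 mm and 32 mm high, with one stump between whole teeth and no gap: not to be pointed at. Loose; origin at bench height, about the middle of its outline.
- firing_tray: Round honeycomb firing tray of pale ceramic, 96 mm across, 10 mm thick, loose; origin at the centre of its underside. The three porcelain pieces lie on it about 25 mm apart.
- bridge: The bridge: three porcelain crowns joined in a row, 29 mm long (its x axis), 10 mm wide, 9 mm high, loose, lying on the firing tray. Origin: the middle of its underside, on the tray 10 mm above the bench, so its top is 19 mm above the bench.
- twin_crown: Two joined porcelain crowns, 14 mm long (x), 8 mm wide, 9 mm high, loose on the firing tray: not to be pointed at. Origin: the middle of its underside.
- single_crown: One porcelain molar crown, 11 by 10 mm, 9 mm high, loose on the firing tray: not to be pointed at. Origin: the middle of its underside.
Things that resemble listed ones, but are neither listed nor needed, are in the scene too. Leave any red or yellow look-alike of the bridge_model alone.

How it is judged (in metres and radians):
On the way, in this order (a step that is already met when the one before it is completed fails the run):
1. pointing at the gap in the model from just above, for two seconds (horizontal distance between the grasp point and gap below 0.008 m and z of the grasp point in the frame of gap between 0.02 and 0.055 m), for 1.9 s.
2. pointing at the middle of the bridge from just above, for two seconds (horizontal distance between the grasp point and bridge below 0.008 m and z of the grasp point in the frame of bridge between 0.029 and 0.064 m), for 1.9 s.
At the end, for the whole second after the job is handed in: The gripper is still pointing at the bridge: the point between its finger pads is within 8 mm sideways of the bridge's middle and the fingertips are just above it (pads' middle 20 to 55 mm over its top, which is about 1 to 35 mm for the tips); bridge, tray and model lie where they lay, to 5 mm (all of step 2 and distance of each of bridge, firing_tray, bridge_model from where it was at the start of the episode below 0.005 m and linear speed of bridge below 0.02 m/s); the robot touches nothing.
It fails at once if something is touched by the fingers or the arm (contact force between any of the fingers, the arm and anything else above 0.5 N).
It fails at once if a model, the tray or a porcelain piece is moved, lifted or carried (distance of any of bridge_model, full_model, quadrant_model, firing_tray, bridge, twin_crown, single_crown from where it was at the start of the episode above 0.005 m).
It also fails if it takes over 45 s, if anything falls off the work surface, if the arm or the gripper's body presses on something with over 40 N, if the wrist force passes 120 N, or if a joint passes its speed limit or range.

## Working session

There is one attempt and no reset: what is moved stays moved. The work goes in short steps, Python scripts to look and compute and a tool call to move; the robot and the scene stay as the last step left them, time stands still between calls to the robot, and variables do not carry over. Pictures are saved under pics/ and viewed, about 8 in all and at most 12, crops included, and the job is handed in when it is done.

Besides the shell and the picture viewer there is one more tool, called after "Emit:" by a JSON object that holds its "method" and its "body". apply_moves: Moves the arm, as the interface text tells. Its arguments: {"type":"object","properties":{"steps":{"type":"array","items":{"type":"object","properties":{"travel":{"type":"array","items":{"type":"number"}},"turn":{"type":"number"}}}},"fingers":{"type":"number"},"force":{"type":"number"}},"required":["steps"]}

```bash
mkdir -p pics; cat > h.py <<'E'
from plant import r
import numpy as np, cv2
def ray(p,px):
    K=np.array(p["intrinsics"]);E=np.array(p["extrinsics"]);R=E[:3,:3];t=E[:3,3]
    d=R.T@np.linalg.solve(K,[px[0],px[1],1]);c=-R.T@t
    return c,d/np.linalg.norm(d)
def atz(p,px,z):
    c,d=ray(p,px);return c+d*(z-c[2])/d[2]
def tri(l):
    A=0;b=0
    for p,px in l:
        c,d=ray(p,px);M=np.eye(3)-np.outer(d,d);A=A+M;b=b+M@c
    return np.linalg.solve(A,b)
def proj(p,X):
    q=np.array(p["extrinsics"])@np.r_[X,1];q=np.array(p["intrinsics"])@q[:3];return q[:2]/q[2]
def save(p,n): cv2.imwrite(f"pics/{n}.png",cv2.cvtColor(p["image"],cv2.COLOR_RGB2BGR))
E
python3 - <<'E'
from h import *
np.set_printoptions(precision=1,suppress=True)
print(r.observe())
for n in ("top","side"):
    p=r.read_camera(n);save(p,n+"0")
    for q,z in (("gap",32),("bridge_model",0),("bridge",10),("firing_tray",0),("full_model",0),("quadrant_model",0),("twin_crown",10),("single_crown",10)):
        for d in r.spot_point(p,q)[:4]: print(n,q,round(d["conf"],2),np.array(d["pixel"]),atz(p,d["pixel"],z))
E
```

```text
{'time_s': 0.0, 'joints': array([ 1.1,  0.3,  0. ,  1.5, -0. ,  1.3, -0. ]), 'joint_vel': array([-0.,  0.,  0.,  0., -0.,  0., -0.]), 'joint_torque': array([  0. , -38. ,   0.1, -23.1,   0. ,   0. ,  -0. ]), 'tool_pos': array([ 238.3, -494.9,  255.2]), 'eef_rot': array([-0. ,  1. ,  0.2, -0. ]), 'contact_force': array([ 0.5, -0. , -0.7]), 'torque': array([-0., -0.,  0.]), 'gripper_width': 85.39189057037468}
top gap 0.89 [206.3 176.4] [491.9 380.8  32. ]
top gap 0.86 [206.7 135.1] [600.  383.1  32. ]
top gap 0.85 [138.7 222.4] [369.4 549.8  32. ]
top gap 0.74 [286.6 185.5] [472.5 171.9  32. ]
top bridge_model 0.95 [210.5 131.6] [615.5 381.7   0. ]
top bridge_model 0.9 [276.7 184. ] [477.9 200.8   0. ]
top bridge_model 0.88 [218.  185.2] [471.5 357.4   0. ]
top bridge_model 0.77 [144.3 231.3] [345.1 547.7   0. ]
top bridge 0.73 [204.7 174.3] [499.1 391.   10. ]
top bridge 0.47 [473.3 169. ] [ 528.9 -329.6   10. ]
top firing_tray 0.73 [468.7 169.7] [ 527.9 -320.8    0. ]
top full_model 0.58 [392.3 174.8] [ 509.4 -111.3    0. ]
top quadrant_model 0.57 [307.  155.8] [556. 121.   0.]
side gap 0.92 [346.2 332.3] [311.4 405.3  32. ]
side gap 0.77 [321.  231.8] [470.3 168.8  32. ]
side gap 0.64 [274.2 296.8] [497.9 384.6  32. ]
side gap 0.6 [239.2 283.2] [591.4 382.5  32. ]
side bridge_model 0.91 [347.1 329.7] [316.7 383.7   0. ]
side bridge_model 0.79 [286.6 297.9] [480.  360.7   0. ]
side bridge_model 0.72 [317.1 249.1] [468.  202.1   0. ]
side bridge_model 0.62 [306.8 391.5] [345.9 545.    0. ]
side bridge 0.41 [365.1 120.3] [ 520.6 -324.9   10. ]
side bridge 0.26 [344.7 163.7] [ 510.5 -110.2   10. ]
side firing_tray 0.87 [361.8 120.1] [ 534.7 -333.6   -0. ]
side full_model 0.69 [344.2 165.6] [ 512.5 -111.7    0. ]
side quadrant_model 0.6 [303.5 219.4] [541.2 124.6   0. ]
side twin_crown 0.6 [274.7 298.1] [502.8 376.6  10. ]
```

```bash
python3 - <<'E'
import cv2
a=cv2.imread("pics/top0.png")[80:280,100:520]
cv2.imwrite("pics/top0c.png",cv2.resize(a,(798,380),interpolation=cv2.INTER_CUBIC))
E
```

```text
(no output)
```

View pics/top0c.png

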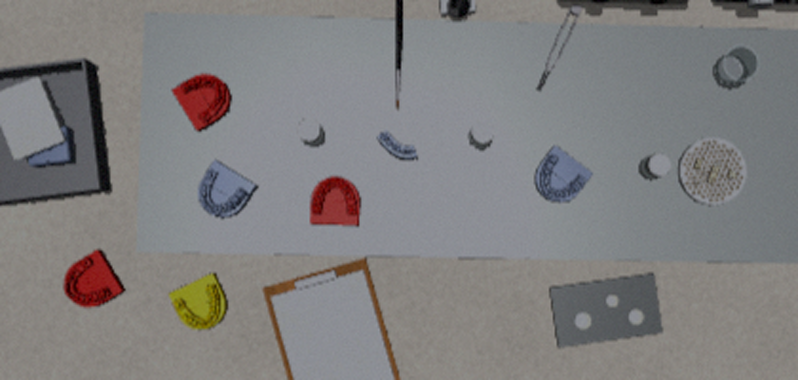

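View pics/side0.png

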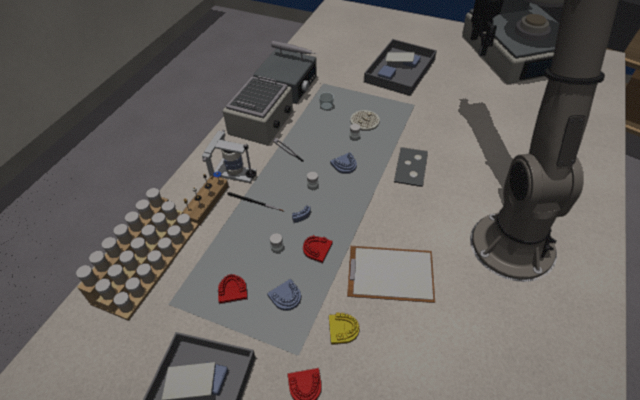

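The top crop and the side view show two blue-grey horseshoes: one at top px (218,179), side px (286,295), and one at top (396,172), side (344,162). The tray is at top px (474,170). The networks put the only blue-grey gap on the first model, at about (495,383). I'll go there and check from close by.

```bash
cat >> h.py <<'E'
from scipy.spatial.transform import Rotation
def plan(goal):
    o=r.observe();q=o["eef_rot"];R=Rotation.from_quat(np.r_[q[1:],q[0]]).as_matrix()
    d=np.array(goal)-o["tool_pos"];print("t",o["time_s"],"tcp",o["tool_pos"].round(1),"travel",(R.T@d/200).round(4));print(R.round(3))
E
python3 -c "
from h import *
plan([480,360,250]); print(r.finger_overhang)"
```

```text
t 0.9 tcp [ 238.7 -495.5  256.3] travel [ 2.9434 -3.3301  0.0315]
[[ 0.901  0.434  0.   ]
 [ 0.434 -0.901 -0.   ]
 [ 0.     0.    -1.   ]]
25.0
```

Emit:
{"method": "apply_moves", "body": {"steps": [{"travel": [0.15,-0.17,0]},{"travel": [0.3,-0.34,0]},{"travel": [0.45,-0.5,0]},{"travel": [0.6,-0.67,0]},{"travel": [0.74,-0.83,0]},{"travel": [0.74,-0.83,0]}], "fingers": 8, "force": 20}}

```text
validation failed for argument at $.st...
```

Emit:
{"method": "apply_moves", "body": {"steps": [{"travel": [0.15,-0.17,0]},{"travel": [0.3,-0.34,0]},{"travel": [0.45,-0.5,0]},{"travel": [0.6,-0.67,0]},{"travel": [0.74,-0.83,0]},{"travel": [0.74,-0.83,0]}]}}

```text
validation failed for argument at $.st...
```

Emit:
{"method": "apply_moves", "body": {"steps": [{"travel": [0.15,-0.17,0]},{"travel": [0.3,-0.34,0]},{"travel": [0.45,-0.5,0]},{"travel": [0.6,-0.67,0]},{"travel": [0.74,-0.83,0]},{"travel": [0.74,-0.83,0]}]}}

```text
validation failed for argument at $.st...
```

Emit:
{"method": "apply_moves", "body": {"steps": [{"travel": [0.15,-0.17,0],"turn": 0},{"travel": [0.3,-0.34,0],"turn": 0},{"travel": [0.45,-0.5,0],"turn": 0},{"travel": [0.6,-0.67,0],"turn": 0},{"travel": [0.74,-0.83,0],"turn": 0},{"travel": [0.74,-0.83,0],"turn": 0}], "fingers": 8, "force": 20}}

```text
time_s: 1.4
tool_pos: [302.1, -275.2, 256.5]
eef_rot: [-0.001, 0.974, 0.227, 0.001]
contact_force: [0.3, 0.8, 0.2]
gripper_width: 12.6
```

Emit:
{"method": "apply_moves", "body": {"steps": [{"travel": [0.15,-0.17,0],"turn": 0},{"travel": [0.3,-0.34,0],"turn": 0},{"travel": [0.45,-0.5,0],"turn": 0},{"travel": [0.6,-0.67,0],"turn": 0},{"travel": [0.74,-0.83,0],"turn": 0},{"travel": [0.74,-0.83,0],"turn": 0}]}}

```text
time_s: 1.9
tool_pos: [362.4, -55.4, 257.7]
eef_rot: [-0.002, 0.973, 0.23, 0.002]
contact_force: [0.4, -0.0, -0.9]
gripper_width: 8.0
```

Emit:
{"method": "apply_moves", "body": {"steps": [{"travel": [0.15,-0.17,0],"turn": 0},{"travel": [0.3,-0.34,0],"turn": 0},{"travel": [0.45,-0.5,0],"turn": 0},{"travel": [0.6,-0.67,0],"turn": 0},{"travel": [0.74,-0.83,0],"turn": 0},{"travel": [0.74,-0.83,0],"turn": 0}]}}

```text
time_s: 2.4
tool_pos: [420.4, 165.5, 259.6]
eef_rot: [-0.004, 0.972, 0.233, 0.003]
contact_force: [0.4, 0.3, 0.0]
gripper_width: 7.9
```

```bash
python3 -c "
from h import *
plan([470,350,200]); print(r.observe()['joints'].round(2))"
```

```text
t 2.4 tcp [420.4 165.5 259.6] travel [ 0.6373 -0.7078  0.3072]
[[ 0.891  0.454  0.005]
 [ 0.454 -0.891  0.009]
 [ 0.008 -0.006 -1.   ]]
[ 0.25  0.16 -0.74  1.74  0.11  1.28 -1.61]
```

Emit:
{"method": "apply_moves", "body": {"steps": [{"travel": [0.13,-0.14,0.06],"turn": 0},{"travel": [0.26,-0.28,0.12],"turn": 0},{"travel": [0.39,-0.42,0.18],"turn": 0},{"travel": [0.52,-0.56,0.25],"turn": 0},{"travel": [0.64,-0.71,0.31],"turn": 0},{"travel": [0.64,-0.71,0.31],"turn": 0},{"travel": [0.64,-0.71,0.31],"turn": 0}]}}

```text
time_s: 2.98
tool_pos: [468.5, 353.1, 197.6]
eef_rot: [-0.004, 0.972, 0.236, 0.001]
contact_force: [-0.8, -0.9, 1.7]
gripper_width: 7.9
```

```bash
python3 - <<'E'
from h import *
np.set_printoptions(precision=1,suppress=True)
p=r.read_camera("wrist");save(p,"w1")
for q,z in (("gap",32),("bridge_model",0)):
    for d in r.spot_point(p,q)[:4]: print(q,round(d["conf"],2),np.array(d["pixel"]),atz(p,d["pixel"],z))
import pickle;pickle.dump({k:p[k] for k in("intrinsics","extrinsics")},open("w1.pkl","wb"))
plan([495,380,78])
E
```

```text
gap 0.92 [209.9 287.3] [316.5 408.4  32. ]
gap 0.71 [310.  152.3] [495.1 378.1  32. ]
gap 0.71 [361.2  51.2] [592.6 378.1  32. ]
gap 0.67 [ 97.5 185.1] [371.4 547.6  32. ]
bridge_model 0.93 [317.7 169.4] [478.5 361.9   0. ]
bridge_model 0.85 [361.4  33.6] [612.7 384.6   0. ]
bridge_model 0.85 [241.3 278. ] [321.2 382.6   0. ]
bridge_model 0.8 [120.1 194.9] [353.9 540.8   0. ]
t 3.1333 tcp [471.1 349.2 200. ] travel [ 0.2 -0.1  0.6]
[[ 0.9  0.5  0. ]
 [ 0.5 -0.9  0. ]
 [ 0.  -0.  -1. ]]
```

View pics/w1.png

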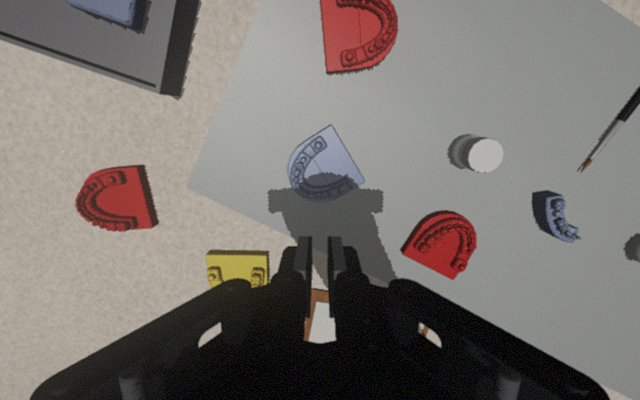

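The wrist view shows the blue-grey model at about (325,165). Its gap, between stumps, is at about (310,152), which agrees with the network, top and side views. I'll go lower for a second, closer view.

Emit:
{"method": "apply_moves", "body": {"steps": [{"travel": [0,0,0.1],"turn": 0},{"travel": [0,0,0.2],"turn": 0},{"travel": [0,0,0.3],"turn": 0},{"travel": [0,0,0.3],"turn": 0},{"travel": [0,0,0.3],"turn": 0}]}}

```text
time_s: 3.55
tool_pos: [472.0, 347.3, 140.2]
eef_rot: [-0.002, 0.973, 0.231, 0.004]
contact_force: [0.4, -0.3, 0.3]
gripper_width: 8.1
```

```bash
python3 - <<'E'
from h import *
import pickle
np.set_printoptions(precision=3,suppress=True)
p=r.read_camera("wrist");w1=pickle.load(open("w1.pkl","rb"))
ds=r.spot_point(p,"gap")[:4]
for d in ds: print("gap",round(d["conf"],2),np.array(d["pixel"]),atz(p,d["pixel"],32),"tri",tri([(w1,[310,152.3]),(p,d["pixel"])]))
c=proj(p,[495,380,32]);print(c)
u,v=int(c[0])-70,int(c[1])-60
u,v=max(u,0),max(v,0)
im=cv2.resize(p["image"][v:v+120,u:u+140],None,fx=5,fy=5,interpolation=cv2.INTER_CUBIC);print(u,v)
save({"image":im},"w2c")
plan([495,380,78])
E
```

```text
gap 0.83 [295.5 161.8] [495.553 379.62   32.   ] tri [496.541 378.934  39.991]
gap 0.76 [ 35.  205.8] [371.266 548.229  32.   ] tri [525.561 384.95  248.307]
gap 0.62 [361.8  34.3] [594.173 376.947  32.   ] tri [528.219 381.616 284.979]
gap 0.61 [490.2 292.2] [469.5  182.27  32.  ] tri [530.694 382.578 262.13 ]
[294.732 162.223]
224 102
t 3.65 tcp [472.6 349.4 142. ] travel [ 0.165 -0.085  0.322]
[[ 0.893  0.451  0.009]
 [ 0.45  -0.893  0.009]
 [ 0.012 -0.004 -1.   ]]
```

View pics/w2c.png

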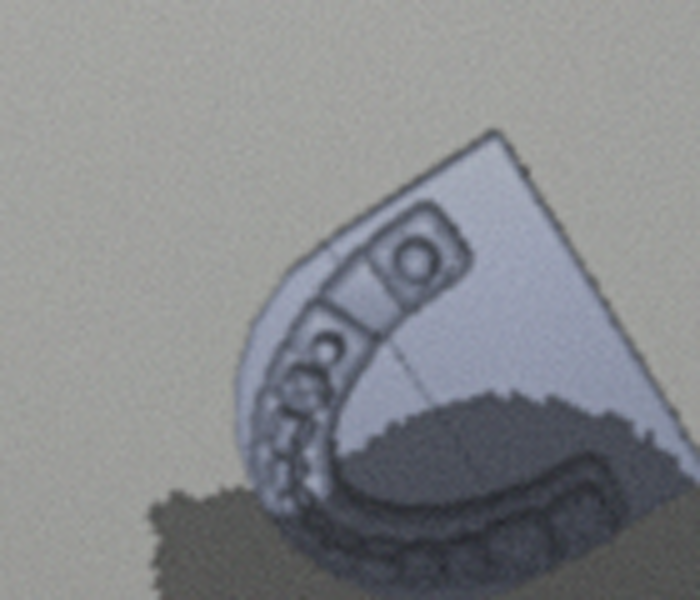

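The close view shows the gap clearly: two round stumps at crop (415,258) and (326,349), with bare gum between them at (362,297). I'll cross-check with the known heights.

```bash
python3 - <<'E'
from h import *
np.set_printoptions(precision=1,suppress=True)
p=r.read_camera("wrist")
print(ray(p,[296,162])); f=lambda x:[224+x[0]/5,102+x[1]/5]
print("gum",atz(p,f((362,297)),20)); a,b=atz(p,f((415,258)),26),atz(p,f((326,349)),26); print("stumps",a,b,(a+b)/2,np.linalg.norm(a-b))
plan([494.5,380,78])
E
```

```text
(array([535.5, 380.6, 260.4]), array([-0.2,  0. , -1. ]))
gum [494.7 381.7  20. ]
stumps [504.9 376.9  26. ] [485.7 383.1  26. ] [495.3 380.   26. ] 20.203394831221793
t 3.7 tcp [472.6 349.9 142.2] travel [ 0.2 -0.1  0.3]
[[ 0.9  0.5  0. ]
 [ 0.5 -0.9  0. ]
 [ 0.  -0.  -1. ]]
```

All estimates agree within about 2 mm on (495, 380). I'll descend and hold.

Emit:
{"method": "apply_moves", "body": {"steps": [{"travel": [0.08,-0.04,0.06],"turn": 0},{"travel": [0.16,-0.085,0.12],"turn": 0},{"travel": [0.16,-0.085,0.2],"turn": 0},{"travel": [0.16,-0.085,0.26],"turn": 0},{"travel": [0.16,-0.085,0.32],"turn": 0},{"travel": [0.16,-0.085,0.32],"turn": 0},{"travel": [0.16,-0.085,0.32],"turn": 0}]}}

```text
time_s: 4.28
tool_pos: [493.9, 379.3, 78.3]
eef_rot: [-0.003, 0.973, 0.232, 0.005]
contact_force: [0.2, 1.0, 0.2]
gripper_width: 8.0
```

```bash
python3 - <<'E'
from h import *
p=r.read_camera("wrist");save({"image":p["image"][60:360,120:520]},"w3")
for i in range(3): plan([495,380,78]); r.read_camera("wrist")
E
```

```text
t 4.3333 tcp [494.3 379.9  79.2] travel [0.0034 0.001  0.0059]
[[ 0.893  0.451  0.01 ]
 [ 0.451 -0.893  0.01 ]
 [ 0.013 -0.004 -1.   ]]
t 4.3833 tcp [494.5 380.2  79.7] travel [0.0015 0.0022 0.0083]
[[ 0.893  0.451  0.011]
 [ 0.451 -0.893  0.011]
 [ 0.014 -0.005 -1.   ]]
t 4.4333 tcp [494.6 380.4  79.8] travel [0.0007 0.0026 0.0092]
[[ 0.893  0.451  0.011]
 [ 0.451 -0.893  0.011]
 [ 0.015 -0.005 -1.   ]]
```

View pics/w3.png

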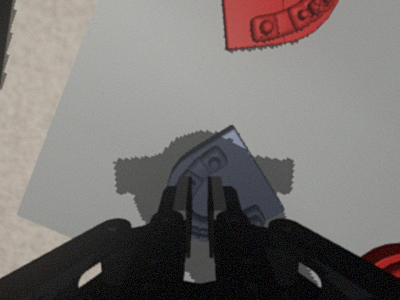

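The picture shows the fingertips, at about crop (200,185), over the gap next to the rear stump at (212,158), with clearance. Holding.

Emit:
{"method": "apply_moves", "body": {"steps": [{"travel": [0,0,0.01],"turn": 0},{"travel": [0,0,0.01],"turn": 0},{"travel": [0,0,0.01],"turn": 0},{"travel": [0,0,0.01],"turn": 0},{"travel": [0,0,0.01],"turn": 0},{"travel": [0,0,0.01],"turn": 0},{"travel": [0,0,0.01],"turn": 0},{"travel": [0,0,0.01],"turn": 0},{"travel": [0,0,0.01],"turn": 0},{"travel": [0,0,0.01],"turn": 0},{"travel": [0,0,0.01],"turn": 0},{"travel": [0,0,0.01],"turn": 0}]}}

```text
time_s: 5.48
tool_pos: [494.6, 380.5, 77.9]
eef_rot: [-0.004, 0.973, 0.232, 0.007]
contact_force: [-0.0, -0.8, -0.3]
gripper_width: 8.2
```

Emit:
{"method": "apply_moves", "body": {"steps": [{"travel": [0,0,0],"turn": 0},{"travel": [0,0,0],"turn": 0},{"travel": [0,0,0],"turn": 0},{"travel": [0,0,0],"turn": 0},{"travel": [0,0,0],"turn": 0},{"travel": [0,0,0],"turn": 0},{"travel": [0,0,0],"turn": 0},{"travel": [0,0,0],"turn": 0},{"travel": [0,0,0],"turn": 0},{"travel": [0,0,0],"turn": 0},{"travel": [0,0,0],"turn": 0},{"travel": [0,0,0],"turn": 0}]}}

```text
time_s: 6.48
tool_pos: [494.6, 380.4, 77.8]
eef_rot: [-0.004, 0.973, 0.232, 0.007]
contact_force: [0.6, 0.2, 0.5]
gripper_width: 8.3
```

Emit:
{"method": "apply_moves", "body": {"steps": [{"travel": [0,0,0],"turn": 0},{"travel": [0,0,0],"turn": 0},{"travel": [0,0,0],"turn": 0},{"travel": [0,0,0],"turn": 0},{"travel": [0,0,0],"turn": 0},{"travel": [0,0,0],"turn": 0},{"travel": [0,0,0],"turn": 0},{"travel": [0,0,0],"turn": 0},{"travel": [0,0,0],"turn": 0},{"travel": [0,0,0],"turn": 0},{"travel": [0,0,0],"turn": 0},{"travel": [0,0,0],"turn": 0}]}}

```text
time_s: 7.48
tool_pos: [494.6, 380.5, 77.9]
eef_rot: [-0.004, 0.973, 0.232, 0.007]
contact_force: [0.3, -0.1, -0.3]
gripper_width: 8.0
```

```bash
python3 -c "
from h import *
plan([495,380,78])"
```

```text
t 7.4833 tcp [494.6 380.5  77.9] travel [ 0.0005  0.003  -0.0007]
[[ 0.893  0.451  0.011]
 [ 0.451 -0.893  0.011]
 [ 0.015 -0.005 -1.   ]]
```

Emit:
{"method": "apply_moves", "body": {"steps": [{"travel": [0,0,-0.15],"turn": 0},{"travel": [0,0,-0.3],"turn": 0},{"travel": [0,0,-0.45],"turn": 0},{"travel": [0,0,-0.6],"turn": 0},{"travel": [-0.1,0.2,-0.6],"turn": 0},{"travel": [-0.2,0.4,-0.6],"turn": 0},{"travel": [-0.3,0.6,-0.6],"turn": 0},{"travel": [-0.39,0.78,-0.6],"turn": 0},{"travel": [-0.39,0.78,-0.6],"turn": 0}]}}

```text
time_s: 8.23
tool_pos: [495.7, 194.5, 195.0]
eef_rot: [0.0, 0.974, 0.226, 0.005]
contact_force: [0.5, -2.2, -0.8]
gripper_width: 7.8
```

Emit:
{"method": "apply_moves", "body": {"steps": [{"travel": [-0.09,0.18,0],"turn": 0},{"travel": [-0.18,0.36,0],"turn": 0},{"travel": [-0.27,0.54,0],"turn": 0},{"travel": [-0.39,0.78,0],"turn": 0},{"travel": [-0.39,0.78,0],"turn": 0}]}}

```text
time_s: 8.65
tool_pos: [494.2, 12.5, 194.4]
eef_rot: [0.003, 0.975, 0.222, 0.004]
contact_force: [1.0, -0.7, 0.1]
gripper_width: 7.8
```

Emit:
{"method": "apply_moves", "body": {"steps": [{"travel": [-0.09,0.18,0],"turn": 0},{"travel": [-0.18,0.36,0],"turn": 0},{"travel": [-0.27,0.54,0],"turn": 0},{"travel": [-0.39,0.78,0],"turn": 0},{"travel": [-0.39,0.78,0],"turn": 0}]}}

```text
time_s: 9.07
tool_pos: [490.1, -170.5, 194.7]
eef_rot: [0.005, 0.976, 0.217, 0.004]
contact_force: [0.3, -0.7, -0.1]
gripper_width: 8.2
```

```bash
python3 -c "
from h import *
plan([500,-320,180])"
```

```text
t 9.0667 tcp [ 490.1 -170.5  194.7] travel [-0.2723  0.6972  0.0804]
[[ 0.906  0.424  0.009]
 [ 0.424 -0.906 -0.008]
 [ 0.005  0.011 -1.   ]]
```

Emit:
{"method": "apply_moves", "body": {"steps": [{"travel": [-0.08,0.2,0.02],"turn": 0},{"travel": [-0.16,0.4,0.04],"turn": 0},{"travel": [-0.24,0.6,0.06],"turn": 0},{"travel": [-0.33,0.81,0.08],"turn": 0},{"travel": [-0.33,0.81,0.08],"turn": 0},{"travel": [-0.33,0.81,0.08],"turn": 0}]}}

```text
time_s: 9.57
tool_pos: [496.6, -352.9, 178.8]
eef_rot: [0.006, 0.977, 0.212, 0.002]
contact_force: [-0.9, -0.0, -0.9]
gripper_width: 8.0
```

```bash
cat > m.py <<'E'
from h import *
import pickle,sys,os
np.set_printoptions(precision=2,suppress=True)
n=sys.argv[1]
for _ in range(4): p=r.read_camera("wrist")
old=pickle.load(open("b.pkl","rb")) if os.path.exists("b.pkl") else None
for q,z in (("bridge",10),("twin_crown",10),("single_crown",10),("firing_tray",0)):
    for d in r.spot_point(p,q)[:2]:
        print(q,round(d["conf"],2),np.array(d["pixel"]),atz(p,d["pixel"],z),"tri" if old else "",tri([(old,old["px"]),(p,d["pixel"])]) if old and q=="bridge" else "")
for d in r.silhouettes(p,"bridge")[:2]:
    m=np.argwhere(d["pixels"])[:,::-1].astype(np.float32);R=cv2.minAreaRect(m);print("mask",len(m),R,atz(p,R[0],14.5))
b=r.look_for(p,"bridge");px=b[0]["pixel"] if b else None;print("look",px)
pickle.dump(dict(intrinsics=p["intrinsics"],extrinsics=p["extrinsics"],px=px),open("b.pkl","wb"))
c=proj(p,[527,-325,14]);u,v=max(int(c[0])-80,0),max(int(c[1])-60,0);print("crop",u,v)
save({"image":cv2.resize(p["image"][v:v+120,u:u+160],None,fx=5,fy=5,interpolation=cv2.INTER_CUBIC)},n)
plan([525,-327,63])
E
python3 m.py b1
```

```text
bridge 0.85 [316.9 161.8] [ 522.5 -332.2   10. ]  
twin_crown 0.67 [299.3 143. ] [ 531.63 -309.54   10.  ]  
single_crown 0.57 [336.9 175.4] [ 518.71 -355.53   10.  ]  
firing_tray 0.59 [317.5 161.1] [ 521.98 -333.13    0.  ]  
look [318.0, 161.6]
crop 232 94
t 10.0667 tcp [ 499.4 -344.4  180.6] travel [ 0.15 -0.03  0.59]
[[ 0.91  0.42  0.01]
 [ 0.42 -0.91 -0.01]
 [ 0.01  0.01 -1.  ]]
```

View pics/b1.png

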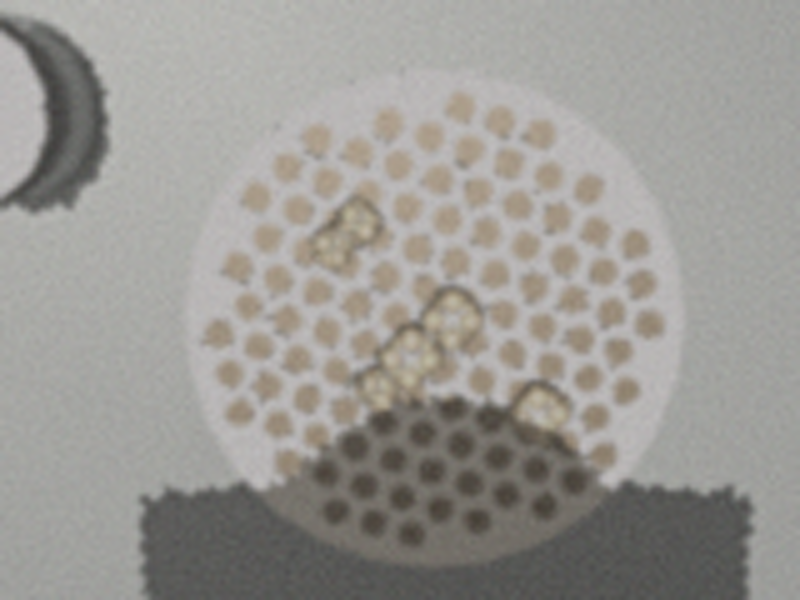

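The crop shows the tray with the twin crown at (345,230), the single crown at (542,408), and the bridge running from (360,400) to (478,295). The bridge's middle is at (420,348), which is px (316,163.6). I'll move closer for a second view.

Emit:
{"method": "apply_moves", "body": {"steps": [{"travel": [0,0,0.1],"turn": 0},{"travel": [0,0,0.2],"turn": 0},{"travel": [0,0,0.27],"turn": 0},{"travel": [0,0,0.27],"turn": 0},{"travel": [0,0,0.27],"turn": 0}]}}

```text
time_s: 10.48
tool_pos: [499.5, -344.4, 126.1]
eef_rot: [0.005, 0.976, 0.218, 0.003]
contact_force: [0.3, -0.4, 0.3]
gripper_width: 7.8
```

```bash
python3 m.py b2; python3 - <<'E'
from h import *
p=r.read_camera("wrist")
print("top z19 / z10 at b1-like px"); 
t=r.read_camera("top")
for d in r.spot_point(t,"bridge")[:2]: print("top",d["pixel"],atz(t,d["pixel"],10).round(1))
E
```

```text
bridge 0.88 [313.  174.9] [ 520.63 -332.21   10.  ] tri [ 530.07 -328.84   60.47]
twin_crown 0.47 [291.6 148.1] [ 532.83 -308.18   10.  ] tri 
single_crown 0.59 [340.2 186.5] [ 521.29 -356.15   10.  ] tri 
firing_tray 0.7 [313.7 167.7] [ 524.52 -330.98    0.  ] tri 
mask 464 ((312.0000305175781, 175.50001525878906), (13.435029029846191, 37.47665786743164), 45.0) [ 520.7  -331.35   14.5 ]
look [313.6, 176.1]
crop 228 104
t 10.9833 tcp [ 500.1 -345.   127. ] travel [ 0.15 -0.03  0.32]
[[ 0.91  0.42  0.01]
 [ 0.42 -0.91 -0.01]
 [ 0.01  0.01 -1.  ]]
top z19 / z10 at b1-like px
top [475.7, 168.2] [ 531.2 -336.2   10. ]
```

View pics/b2.png

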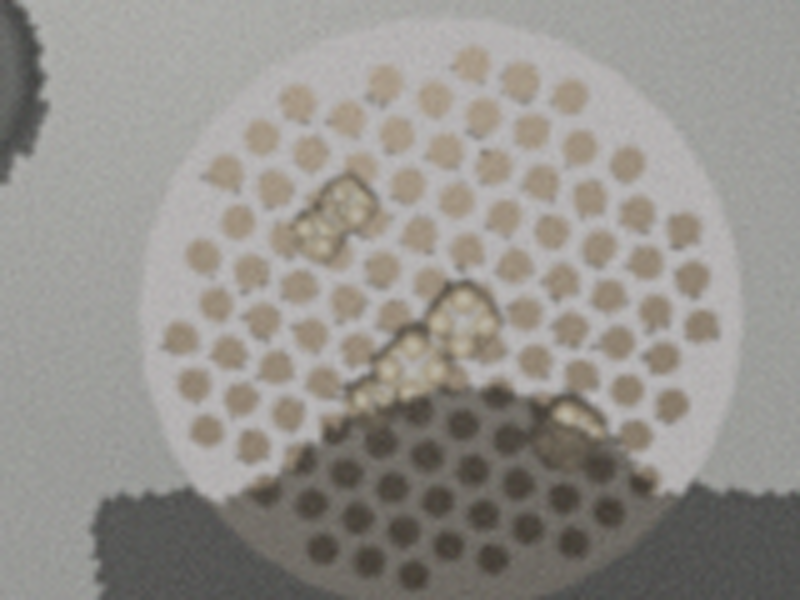

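The second crop shows the bridge from (350,405) to (495,290), with the mask middle at px (312,175.5) and a length of about 37 px, or 29 mm as expected. The vertical baseline is weak for height and the top view is 10 mm off, so I'll take one view from a sideways-shifted place.

Emit:
{"method": "apply_moves", "body": {"steps": [{"travel": [-0.1,0.13,-0.15],"turn": 0},{"travel": [-0.15,0.26,-0.3],"turn": 0},{"travel": [-0.15,0.4,-0.4],"turn": 0},{"travel": [-0.15,0.4,-0.4],"turn": 0},{"travel": [-0.15,0.4,-0.4],"turn": 0}]}}

```text
time_s: 11.55
tool_pos: [506.5, -431.8, 208.9]
eef_rot: [0.007, 0.976, 0.216, 0.005]
contact_force: [0.0, 0.4, -0.6]
gripper_width: 8.0
```

```bash
python3 - <<'E'
import pickle
b=pickle.load(open("b.pkl","rb"));b["px"]=[312.3,175.5];pickle.dump(b,open("b.pkl","wb"))
E
sed -i 's/;print("mask",len(m),R,atz(p,R\[0\],14.5))/;print("mask",len(m),R,atz(p,R[0],14.5),tri([(old,old["px"]),(p,R[0])]))/' m.py; python3 m.py b3
```

```text
bridge 0.74 [238.2 130.1] [ 519.64 -331.29   10.  ] tri [ 520.14 -331.74   12.03]
twin_crown 0.61 [223.3 108.6] [ 532.9  -310.32   10.  ] tri 
single_crown 0.49 [260.5 140.8] [ 519.36 -355.85   10.  ] tri 
firing_tray 0.88 [245.2 125.2] [ 525.85 -334.03    0.  ] tri 
mask 287 ((237.25003051757812, 129.25003051757812), (10.60660171508789, 28.284271240234375), 45.0) [ 520.72 -331.06   14.5 ] [ 521.05 -331.43   16.18]
look [236.4, 130.8]
crop 153 60
t 12.05 tcp [ 505.9 -428.9  207.2] travel [ 0.3  -0.43  0.72]
[[ 0.91  0.42  0.01]
 [ 0.43 -0.91 -0.01]
 [ 0.01  0.01 -1.  ]]
```

Triangulation gives (520.5, −331.4) with the middle at height 12–16 mm, as it should be. All wrist views agree within about 1 mm.

Emit:
{"method": "apply_moves", "body": {"steps": [{"travel": [0.1,-0.15,0.1],"turn": 0},{"travel": [0.2,-0.3,0.2],"turn": 0},{"travel": [0.273,-0.411,0.3],"turn": 0},{"travel": [0.273,-0.411,0.4],"turn": 0},{"travel": [0.273,-0.411,0.5],"turn": 0},{"travel": [0.273,-0.411,0.5],"turn": 0},{"travel": [0.273,-0.411,0.5],"turn": 0}]}}

```text
time_s: 12.63
tool_pos: [520.2, -332.0, 105.6]
eef_rot: [0.004, 0.976, 0.218, 0.002]
contact_force: [0.4, 0.2, -0.3]
gripper_width: 7.8
```

```bash
python3 -c "
from h import *
r.read_camera('wrist')
plan([520.5,-331.4,63])"
```

```text
t 12.6833 tcp [ 521.3 -332.7  107. ] travel [-0.0019 -0.0102  0.2201]
[[ 0.905  0.425  0.009]
 [ 0.425 -0.905 -0.009]
 [ 0.005  0.012 -1.   ]]
```

Emit:
{"method": "apply_moves", "body": {"steps": [{"travel": [0,-0.01,0.05],"turn": 0},{"travel": [0,-0.01,0.1],"turn": 0},{"travel": [0,-0.01,0.15],"turn": 0},{"travel": [0,-0.01,0.2],"turn": 0},{"travel": [0,-0.01,0.22],"turn": 0},{"travel": [0,-0.01,0.22],"turn": 0},{"travel": [0,-0.01,0.22],"turn": 0},{"travel": [0,-0.01,0.22],"turn": 0}]}}

```text
time_s: 13.35
tool_pos: [521.3, -331.4, 63.4]
eef_rot: [0.005, 0.976, 0.218, 0.004]
contact_force: [-0.5, 0.9, -0.0]
gripper_width: 8.0
```

```bash
python3 - <<'E'
from h import *
p=r.read_camera("wrist");print(proj(p,[520.5,-331.4,19]),proj(p,r.observe()["tool_pos"]+[0,0,-25]))
u,v=220,120
save({"image":cv2.resize(p["image"][v:v+140,u:u+200],None,fx=4,fy=4)},"b4")
plan([520.5,-331.4,63])
E
```

```text
[317.80930206 240.22573127] [318.86532146 254.13511642]
t 13.4 tcp [ 521.4 -331.4   63.6] travel [-0.004  -0.0021  0.0029]
[[ 0.905  0.425  0.01 ]
 [ 0.425 -0.905 -0.009]
 [ 0.006  0.013 -1.   ]]
```

View pics/b4.png

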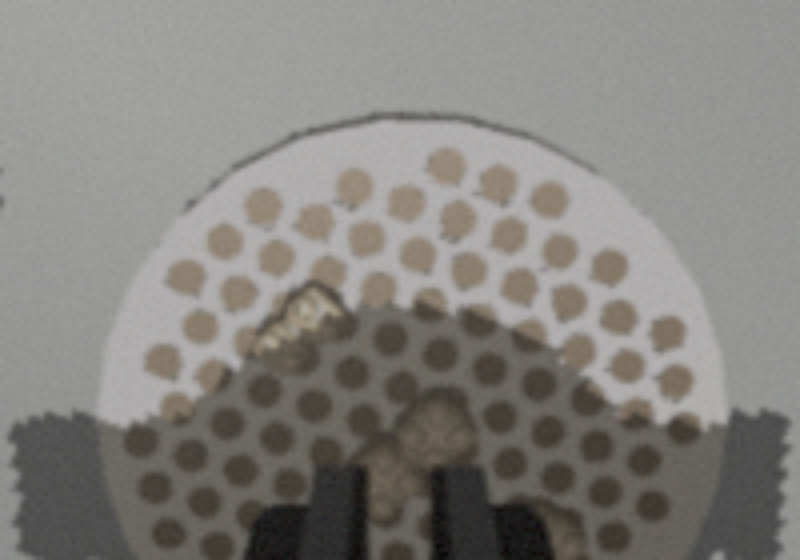

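The fingertips straddle the bridge's middle at about crop (395,480), px (319,240), which matches the projected (318,240). The tips are clear of it. Holding.

Emit:
{"method": "apply_moves", "body": {"steps": [{"travel": [0,0,0],"turn": 0},{"travel": [0,0,0],"turn": 0},{"travel": [0,0,0],"turn": 0},{"travel": [0,0,0],"turn": 0},{"travel": [0,0,0],"turn": 0},{"travel": [0,0,0],"turn": 0},{"travel": [0,0,0],"turn": 0},{"travel": [0,0,0],"turn": 0},{"travel": [0,0,0],"turn": 0},{"travel": [0,0,0],"turn": 0},{"travel": [0,0,0],"turn": 0},{"travel": [0,0,0],"turn": 0}]}}

```text
time_s: 14.4
tool_pos: [521.4, -331.4, 63.6]
eef_rot: [0.006, 0.976, 0.218, 0.004]
contact_force: [-0.1, 0.9, 0.1]
gripper_width: 8.3
```

Emit:
{"method": "apply_moves", "body": {"steps": [{"travel": [0,0,0],"turn": 0},{"travel": [0,0,0],"turn": 0},{"travel": [0,0,0],"turn": 0},{"travel": [0,0,0],"turn": 0},{"travel": [0,0,0],"turn": 0},{"travel": [0,0,0],"turn": 0},{"travel": [0,0,0],"turn": 0},{"travel": [0,0,0],"turn": 0},{"travel": [0,0,0],"turn": 0},{"travel": [0,0,0],"turn": 0},{"travel": [0,0,0],"turn": 0},{"travel": [0,0,0],"turn": 0}]}}

```text
time_s: 15.4
tool_pos: [521.4, -331.4, 63.6]
eef_rot: [0.006, 0.976, 0.218, 0.004]
contact_force: [0.1, 0.2, 0.4]
gripper_width: 8.0
```

Emit:
{"method": "apply_moves", "body": {"steps": [{"travel": [0,0,0],"turn": 0},{"travel": [0,0,0],"turn": 0},{"travel": [0,0,0],"turn": 0},{"travel": [0,0,0],"turn": 0},{"travel": [0,0,0],"turn": 0},{"travel": [0,0,0],"turn": 0},{"travel": [0,0,0],"turn": 0},{"travel": [0,0,0],"turn": 0},{"travel": [0,0,0],"turn": 0},{"travel": [0,0,0],"turn": 0},{"travel": [0,0,0],"turn": 0},{"travel": [0,0,0],"turn": 0}]}}

```text
time_s: 16.4
tool_pos: [521.4, -331.4, 63.6]
eef_rot: [0.006, 0.976, 0.218, 0.004]
contact_force: [0.2, -0.0, 1.0]
gripper_width: 8.0
```

```bash
python3 -c "
from h import *
plan([520.5,-331.4,63]); print(r.sign_off())"
```

```text
t 16.4 tcp [ 521.4 -331.4   63.6] travel [-0.004  -0.0022  0.0029]
[[ 0.905  0.425  0.01 ]
 [ 0.425 -0.905 -0.009]
 [ 0.006  0.013 -1.   ]]
the job is handed in; nothing more can be done
None
```

I pointed at the gap in the blue-grey bridge model, then at the middle of the bridge, holding each for about 3 s, and handed the job in at 16.4 s still pointing at the bridge.

| Target | Measured position (mm) | TCP while holding (mm) | Sideways error | Fingertips above |
|---|---|---|---|---|
| Gap | (495, 380) | (494.6, 380.5, 77.9) | about 1 mm | about 21 mm above the chewing surfaces |
| Bridge middle | (520.5, −331.4) | (521.4, −331.4, 63.6) | about 1 mm | about 20 mm above its top |

**Checks that agreed:** The close-up pictures showed both stumps with bare gum between them. The last picture showed the tips over the middle crown of the bridge. Force readings stayed at noise level (2.2 N at most, while moving), so I saw no sign of contact, though that noise is above the 0.5 N limit.

**Checks that disagreed:**
- The overhead camera put the bridge about 10 mm away in x from the wrist views. I trusted the wrist views, which agreed within about 2 mm.
- The two height estimates taken from one spot at different heights were poor: 40 mm instead of 32 for the gap, and 60 mm instead of 10 for the bridge. A sideways view corrected the bridge to 12–16 mm. For the gap I used the stated 32 mm.

I took no picture of the model or the other pieces after the moves to confirm that nothing had shifted.

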